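# Snug the flush plug of a kitchen water filter, then reopen the water

### The job

The filter cartridge of this kitchen's water unit has just been changed. Screw the black T-handled flush plug on top clockwise until its tapered thread goes properly snug (aim for about 0.5 N m and never more than 0.8), then throw the blue inlet lever all the way over to turn the water on. Do not disturb the mug, jar and plates, and let go of everything.

Things in the scene. Friction and masses are not known exactly. Their poses are not given: they have to be found in the camera images.
- filter_unit: Low white water-filter unit fixed on the worktop, 170 x 300 x 100 mm (x, y, z). Origin: centre of its underside; its z points up. Its place and yaw vary. On its flat top (100 mm up) sit the brass port at x 0, y -75 mm and the inlet lever at x 0, y +85 mm in its own frame.
- port: Fixed brass boss on the unit's top, 60 mm flange, 44 mm collar, 16 mm high, into which the plug screws. Origin: centre of its underside, on the plug's axis, level with the unit's top; z up.
- plug: Flush plug: tapered brass thread with a black T-handle, started in the port and captive. Turns about its upright z; clockwise from above tightens it and lowers it 3 mm a turn. Handle bar: 64 mm along the plug's x, 14 mm thick along y, 28 mm high, spanning 40 to 68 mm above this origin; below it a 40 mm disc, 5 mm high. Origin: on the axis, level with the unit's top at the start.
- plug_grip (a point): Centre of the T-handle bar, on the plug's axis, 54 mm above the plug's origin; x along the bar. While turning, the thread drags 0.2 N m (plus 0.12 per rad/s); held still it can read near 0. After 0.9 to 2.5 rad, different each time and unseen, the taper bites: torque then climbs 4 N m per rad. Snug from 0.4 N m; 0.5 is right; above 0.8 risks over-tightening. Let go, it stays or springs back under 0.25 rad, still snug.
- inlet_lever (a joint): Water inlet lever, rad: 0 = off (leaning 0.5 rad to the unit's -x side), 1.0 = fully on (leaning 0.5 rad to the unit's +x side). It turns about the unit's y axis, 22 mm above the unit's top at x 0, y +85 mm of the unit; it is 80 mm long from there to the centre of the ball, the rod 10 mm thick. It moves with about 1 N at the ball and stays where it is left.
- inlet_lever_tip (a point): Centre of the lever's blue ball, 26 mm across.
- mug: Loose white mug, 82 mm across, 95 mm high, handle on its +y side. Origin: centre of its underside. Leave alone.
- jar: Loose amber glass jar with a red lid, 68 mm across, 130 mm high. Origin: centre of its underside. Leave alone.
- plates: Loose stack of white plates, 180 mm across, 42 mm high. Origin: centre of its underside. Leave alone.

How it is judged:
By the outcome, as a careful person would: the job done as asked, in the order asked, and still so for the second after the job is handed in, with the robot touching nothing.
It also fails if it takes over 67 s, if anything falls off the work surface, if the arm or the gripper's body presses on something with over 40 N, if the wrist force passes 120 N, or if a joint passes its speed limit or range.

### The arm

A 6-joint arm with a two-finger parallel gripper is mounted at the origin on the work surface. World frame = base frame: x ahead of the robot, y to its left, z up, the work surface at z = 0. Lengths are in m, angles in degrees, forces in N, time in s.
With the tool pointing down it reaches from about 0.3 to 0.75 m from the base axis. Payload 8.5 kg.
Tool frame: the origin (TCP) lies on the centre line of the jaws, within the pads' length; the fingertips stand env.tips_ahead ahead of it and the grasp point (between the pads) lies 8 mm behind it (env.tips_ahead is the distance from the TCP to the fingertips, in m); z points along the fingers, y is the direction in which the jaws open and shut (so a half turn about z gives the same grasp; the last joint's range is limited). The gripper opens to 85 mm and grips with 20 to 120 N. Pads are 22 mm wide; open, the fingers measure 114 mm over their backs; the gripper's body (76 mm by 85 mm) begins 54 mm behind the grasp point. The pads swing forward as they close: fully open they stand 13 mm farther back than shut.
Start: joints at [64.67, 21.807, 74.336, -0, 83.858, -12.336], TCP at [0.124, 0.536, 0.242] pointing down, gripper open.
Joint ranges: [-178.18, 178.18], [-50.72, 133.34], [12.68, 142.11], [-81.47, 261.47], [9.98, 163.14], [-165.26, 165.26]. Speed limits (degrees/s): [136.94, 136.94, 180, 180, 180, 180].

### API

Orientations are given as a 3x3 rotation matrix whose columns are the frame's x, y, z axes.
In Python, from rig import env gives the robot as it stands.
- The arm moves only by the tool servo_tool, never from a script. Its argument "commands" is a list of rows, each an object with "linear": the shift along the tool's x, y, z in mm, a list of three; "angular": the turn, a rotation vector about the tool's x, y, z in degrees, a list of three; "gripper": the opening, from -1 (shut) to 1 (fully open). In form: [{"linear": [x, y, z], "angular": [rx, ry, rz], "gripper": gripper}, ...]. A call has 1 to 20 rows; each row is the pose to reach, as a shift and turn from the pose commanded when the call began, along the tool's axes at that moment; what a row does not reach only later rows make up. A row lasts 1/10 s, in which the tool goes at most 50 mm and 8.59 degrees, less where a joint would pass 70% of its speed; a pose out of reach is approached as far as the arm can. A call with a gripper value outside its range is refused whole. The fingers move at their own pace and stop on an object; "force" is the grip in N (left out, the last holds). Time passes only in rows, so rows that repeat a pose let the fingers close. It gives the time, the measured TCP pose, the force and the opening at its end, in the units of the state.
- env.observe(): the state, without advancing time (a new reading comes with each control period).
- env.get_image(name): name is "scene" or "top" or "wrist"; returns a dict with "frame" (384x512x3 uint8, blue, green, red), "fx", "fy", "cx", "cy" (pixels), "cam_to_world" (4x4, takes a point from camera to world coordinates); the wrist camera has in their place "T_tool_cam" (4x4, takes a point from camera to tool coordinates, whose origin is the TCP and whose axes are the flange's). Camera axes: x right, y up, looking along -z (the intrinsics and any distortion apply to the point x, -y, -z); pixel columns grow to the right and rows downward; lengths in m; the calibration is good to about 2 mm. A picture is of the moment at which its call begins: read the wrist's pose just before it. There is no depth.
- env.close_job(): hands the job in, once; it reports no verdict.
Trained networks look in a picture, given as the dict that the camera call returned (one of the last four; its "shot" number tells which), for a name from the list of things; names that differ only in an ending like _2 or _b are one class to them, and where a whole thing is asked for, a point or a joint stands for the part that bears it (a point fixed in the world has none). Each returns a list of dicts, best first, with "confidence" (0 to 1); they miss things now and then, are a little off and sometimes report something else, mostly with a low value. They report only what shows in the picture. A call takes as long as a camera call.
- env.trace(picture, query): "pixels" (384x512 bool, what is visible of it) and "extent" ([left, top, right, bottom] in pixels, round what is visible of it).
The state is a dict: "time_s": time; "q": joint angles; "qvel": joint speeds; "joint_efforts": joint torques, N m; "position": TCP position; "tool_rot": TCP orientation; "ft_force": force on the tool from outside, world axes, zero at the start; "wrist_torque": the same for the moment, N m; "grip_width": finger opening in m.
Only numpy, scipy, OpenCV 4.12 (cv2) and the standard library are available. Lean on these libraries where they do the work, as an engineer would, in place of code of your own. Each camera call takes 0.05 s, during which the arm holds its last target.

## Working session

There is one attempt and no reset: what is moved stays moved. The work goes in short steps, Python scripts to look and compute and a tool call to move; the robot and the scene stay as the last step left them, time stands still between calls to the robot, and variables do not carry over. Pictures are saved under pics/ and viewed, and the job is handed in when it is done.

Besides the shell and the picture viewer there is one more tool, called as name(argument=value, ...) on one line, values as JSON. servo_tool: Moves the arm, as the interface text tells. Its arguments: {"type":"object","properties":{"commands":{"type":"array","items":{"type":"object","properties":{"linear":{"type":"array","items":{"type":"number"}},"angular":{"type":"array","items":{"type":"number"}},"gripper":{"type":"number"}}}},"force":{"type":"number"}},"required":["commands"]}

```bash
ls; mkdir -p pics; cat > h.py <<'E'
from rig import env
import numpy as np, cv2
def st():
    s=env.observe()
    return s
def ray(im,u,v,T=None):
    T=np.array(im.get("cam_to_world") if T is None else T)
    d=np.array([(u-im["cx"])/im["fx"],-(v-im["cy"])/im["fy"],-1.0])
    return T[:3,3],T[:3,:3]@d
def atz(im,u,v,z,T=None):
    o,d=ray(im,u,v,T); return o+d*(z-o[2])/d[2]
def proj(im,P,T=None):
    T=np.array(im.get("cam_to_world") if T is None else T)
    p=np.linalg.inv(T)@np.r_[P,1]
    return im["cx"]-im["fx"]*p[0]/p[2], im["cy"]+im["fy"]*p[1]/p[2]
def wristT(im,s):
    W=np.eye(4);W[:3,:3]=np.array(s["tool_rot"]);W[:3,3]=s["position"]
    return W@np.array(im["T_tool_cam"])
E
python3 - <<'E'
from h import *
print(env.tips_ahead)
s=st();print({k:np.round(v,3).tolist() for k,v in s.items()})
for n in ["scene","top"]:
    im=env.get_image(n);print(n,im.keys(),im["fx"],im["cx"],im["cy"],np.round(im["cam_to_world"],3).tolist())
    cv2.imwrite(f"pics/{n}0.png",im["frame"])
    for q in ["filter_unit","port","plug","inlet_lever","mug","jar","plates"]:
        for r in env.trace(im,q)[:2]:
            m=np.array(r["pixels"]);ys,xs=np.nonzero(m)
            print(n,q,round(r["confidence"],2),r["extent"],m.sum(),xs.mean().round(1),ys.mean().round(1))
E
```

```text
pics
0.011
{'time_s': 0.0, 'q': [64.671, 21.839, 74.387, 0.001, 83.857, -12.336], 'qvel': [0.025, 0.054, 0.026, -0.026, -0.042, -0.057], 'joint_efforts': [-0.004, -44.845, -23.128, -0.0, 0.005, 0.0], 'position': [0.124, 0.536, 0.242], 'tool_rot': [[-0.974, 0.225, -0.001], [0.225, 0.974, -0.001], [0.0, -0.001, -1.0]], 'ft_force': [0.043, -0.258, -0.532], 'wrist_torque': [-0.029, -0.017, -0.035], 'grip_width': 0.086}
scene dict_keys(['frame', 'fx', 'fy', 'cx', 'cy', 'cam_to_world', 'shot']) 413.41301392995246 256.3925824226939 187.51046329279146 [[-0.375, -0.77, 0.516, 1.126], [0.927, -0.319, 0.197, 0.24], [0.013, 0.552, 0.834, 1.083], [0.0, 0.0, 0.0, 1.0]]
scene filter_unit 0.64 [210.2, 174.1, 339.4, 258.3] 7227 275.2 214.3
scene port 0.71 [239.6, 194.8, 257.2, 208.7] 201 249.6 202.0
scene plug 0.56 [243.3, 175.0, 259.0, 200.1] 225 249.5 190.0
scene inlet_lever 0.46 [307.7, 178.3, 318.6, 205.1] 140 310.7 188.4
scene mug 0.67 [110.0, 153.5, 148.0, 196.3] 1001 129.4 172.9
scene jar 0.95 [139.2, 114.3, 168.4, 153.8] 824 149.6 135.3
scene plates 0.71 [241.9, 180.4, 256.8, 205.3] 241 249.5 190.6
scene plates 0.65 [360.6, 206.6, 426.6, 265.4] 3116 391.3 235.6
top dict_keys(['frame', 'fx', 'fy', 'cx', 'cy', 'cam_to_world', 'shot']) 362.83971341038307 253.66579301538783 195.28190301411112 [[0.0, 0.983, -0.183, 0.349], [-1.0, 0.001, 0.003, 0.035], [0.003, 0.183, 0.983, 1.097], [0.0, 0.0, 0.0, 1.0]]
top filter_unit 0.98 [174.5, 154.9, 300.9, 227.1] 6801 237.0 190.6
top port 0.62 [255.8, 177.6, 275.2, 196.1] 181 263.4 187.8
top plug 0.52 [258.6, 168.0, 272.7, 190.8] 205 264.0 180.3
top inlet_lever 0.65 [199.8, 189.2, 209.6, 203.0] 98 204.2 198.6
top mug 0.75 [375.1, 163.6, 419.4, 198.2] 1045 394.6 181.0
top jar 0.89 [384.5, 216.2, 423.6, 244.1] 786 403.1 229.3
top plates 0.81 [94.3, 192.1, 157.8, 247.5] 3131 126.4 219.1
```

```bash
python3 - <<'E'
from h import *
for n in ["scene","top"]:
    f=cv2.imread(f"pics/{n}0.png")
    c=f[150:270,180:340] if n=="scene" else f[140:240,165:310]
    cv2.imwrite(f"pics/{n}0c.png",cv2.resize(c,None,fx=5,fy=5,interpolation=cv2.INTER_CUBIC))
E
```

```text
(no output)
```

View pics/scene0.png

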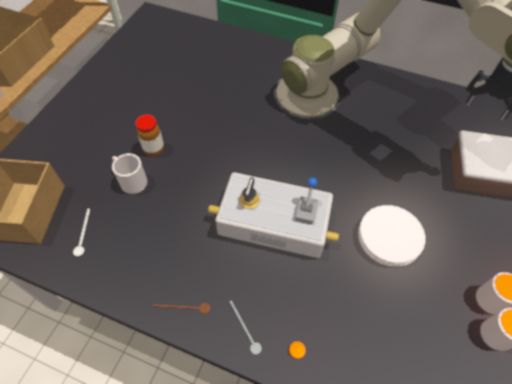

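View pics/top0.png

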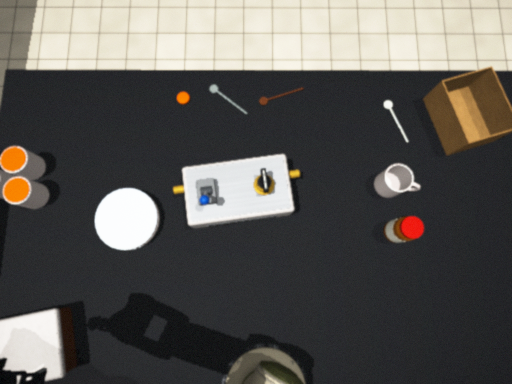

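```bash
ls pics
```

```text
scene0.png
scene0c.png
top0.png
top0c.png
```

View pics/top0c.png

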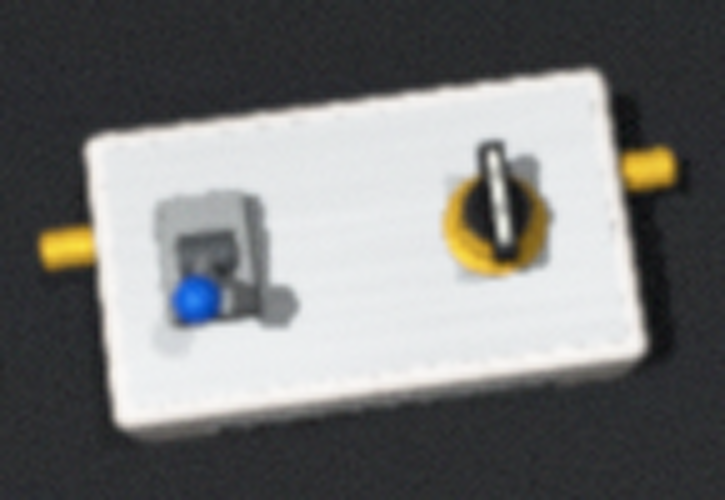

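View pics/scene0c.png

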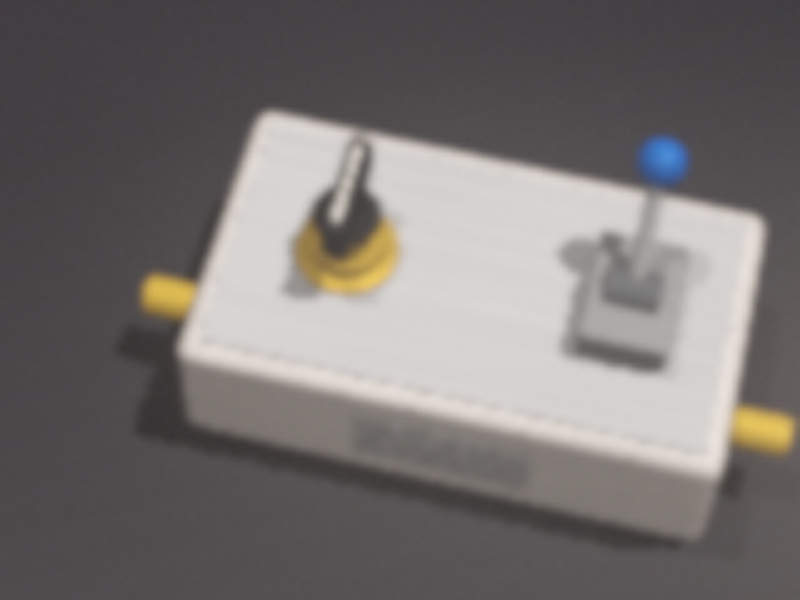

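The top view shows the unit's top corners at about (183,168), (286,154), (294,210) and (189,226). The plug bar runs from (263,169) to (266,192), and the blue ball is at (204,200), on the side nearer the robot (off).

```bash
python3 - <<'E'
from h import *
from scipy.optimize import least_squares
im=env.get_image("top"); sc=env.get_image("scene")
c=[(88,140),(603,72),(645,352),(118,428)]
C=np.array([atz(im,165+u/5,140+v/5,0.1) for u,v in c]);print(np.round(C,4).tolist(), [np.linalg.norm(C[i]-C[(i+1)%4]).round(3) for i in range(4)])
S=[(265,112),(765,218),(718,468),(183,352)]
D=np.array([atz(sc,180+u/5,150+v/5,0.1) for u,v in S]);print(np.round(D,4).tolist(),[np.linalg.norm(D[i]-D[(i+1)%4]).round(3) for i in range(4)])
print("ctr",C.mean(0),D.mean(0))
# corners in unit frame: top c order: TL = +x? (+y left, +x up)
loc=np.array([(.085,.15),(.085,-.15),(-.085,-.15),(-.085,.15)])
locS=np.array([(-.085,-.15),(-.085,.15),(.085,.15),(.085,-.15)])
for P,L in((C,loc),(D,locS)):
    f=lambda p:np.ravel(np.c_[p[0]+np.cos(p[2])*L[:,0]-np.sin(p[2])*L[:,1],p[1]+np.sin(p[2])*L[:,0]+np.cos(p[2])*L[:,1]]-P[:,:2])
    r=least_squares(f,[.5,0,0]);x,y,t=r.x;print("unit",r.x,np.degrees(t),np.abs(r.fun).max())
    R=lambda a,b:(x+np.cos(t)*a-np.sin(t)*b,y+np.sin(t)*a+np.cos(t)*b)
    print("port",R(0,-.075),"lever base",R(0,.085),"ball off",R(-.08*np.sin(.5),.085))
# bar
for z,cc,I in((.168,[(490,145),(507,258)],'t'),(.168,[(360,140),(337,220)],'s')):
    A=[atz(im if I=='t' else sc,(165 if I=='t' else 180)+u/5,(140 if I=='t' else 150)+v/5,z) for u,v in cc]
    d=A[0]-A[1];print("bar",A,np.linalg.norm(d),np.degrees(np.arctan2(d[1],d[0])),(A[0]+A[1])/2)
print("ball top",atz(im,165+197/5,140+299/5,.122+.08*np.cos(.5)),"sc",atz(sc,180+663/5,150+160/5,.122+.08*np.cos(.5)))
print(env.observe()["time_s"])
E
```

```text
[[0.6138, 0.2339, 0.1], [0.6542, -0.0587, 0.1], [0.4927, -0.0795, 0.1], [0.4503, 0.2114, 0.1]] [np.float64(0.295), np.float64(0.163), np.float64(0.294), np.float64(0.165)]
[[0.4958, -0.075, 0.1], [0.4547, 0.216, 0.1], [0.6146, 0.2367, 0.1], [0.6587, -0.0516, 0.1]] [np.float64(0.294), np.float64(0.161), np.float64(0.292), np.float64(0.165)]
ctr [0.55275049 0.07677785 0.1       ] [0.55595756 0.08152991 0.1       ]
unit [0.55275049 0.07677785 0.1389424 ] 7.960813163937151 0.004048833845956432
port (np.float64(0.5631376778205761), np.float64(0.002500623395692139)) lever base (np.float64(0.5409783521886079), np.float64(0.1609587070883091)) ball off (np.float64(0.5029939261283465), np.float64(0.15564683377520294))
unit [0.55595756 0.08152991 0.14350205] 8.222061875892908 0.005402980704536375
port (np.float64(0.566683315844898), np.float64(0.007300818253139357)) lever base (np.float64(0.5438017096353662), np.float64(0.16565621632113045)) ball off (np.float64(0.5058418986305514), np.float64(0.16017120313056343))
bar [array([0.59326198, 0.00800244, 0.168     ]), array([ 0.53243867, -0.00061245,  0.168     ])] 0.0614303776479651 8.061630844854639 [0.56285033 0.003695   0.168     ]
bar [array([0.53674775, 0.00145265, 0.168     ]), array([0.58867263, 0.0097477 , 0.168     ])] 0.052583277117379555 -170.92363896544308 [0.56271019 0.00560018 0.168     ]
ball top [0.50637068 0.15734795 0.1922066 ] sc [0.50345611 0.15875149 0.1922066 ]
0.9
```

servo_tool(commands=[{"linear": [-40,-30,-40],"angular": [0,0,-5],"gripper": 1},{"linear": [-547,-419,-50],"angular": [0,0,-21],"gripper": 1},{"linear": [-547,-419,-50],"angular": [0,0,-21],"gripper": 1},{"linear": [-547,-419,-50],"angular": [0,0,-21],"gripper": 1},{"linear": [-547,-419,-50],"angular": [0,0,-21],"gripper": 1},{"linear": [-547,-419,-50],"angular": [0,0,-21],"gripper": 1},{"linear": [-547,-419,-50],"angular": [0,0,-21],"gripper": 1},{"linear": [-547,-419,-50],"angular": [0,0,-21],"gripper": 1},{"linear": [-547,-419,-50],"angular": [0,0,-21],"gripper": 1},{"linear": [-547,-419,-50],"angular": [0,0,-21],"gripper": 1},{"linear": [-547,-419,-50],"angular": [0,0,-21],"gripper": 1},{"linear": [-547,-419,-50],"angular": [0,0,-21],"gripper": 1},{"linear": [-547,-419,-50],"angular": [0,0,-21],"gripper": 1},{"linear": [-547,-419,-50],"angular": [0,0,-21],"gripper": 1},{"linear": [-547,-419,-50],"angular": [0,0,-21],"gripper": 1},{"linear": [-547,-419,-50],"angular": [0,0,-21],"gripper": 1},{"linear": [-547,-419,-50],"angular": [0,0,-21],"gripper": 1},{"linear": [-547,-419,-50],"angular": [0,0,-21],"gripper": 1}], force=60)

```text
time_s: 2.7
position: [0.5617, 0.006, 0.2928]
tool_rot: [[-0.99, -0.141, 0.0], [-0.141, 0.99, 0.0], [-0.0, 0.0, -1.0]]
ft_force: [0.7, -0.6, -0.7]
grip_width: 0.0855
```

```bash
python3 - <<'E'
from h import *
s=st();im=env.get_image("wrist")
print({k:np.round(s[k],3).tolist() for k in("time_s","q","position","tool_rot","ft_force","wrist_torque")})
print(im["fx"],im["cx"],im["cy"],np.round(im["T_tool_cam"],3).tolist(), im.keys())
T=wristT(im,s)
cv2.imwrite("pics/w1.png",im["frame"])
for n,P in dict(plug=(.563,.004,.168),port=(.563,.003,.1),ball=(.505,.158,.192)).items(): print(n,proj(im,P,T))
E
```

```text
{'time_s': 2.7, 'q': [-11.471, 21.308, 66.778, 0.01, 91.897, -109.569], 'position': [0.562, 0.006, 0.293], 'tool_rot': [[-0.99, -0.141, 0.0], [-0.141, 0.99, 0.0], [-0.0, 0.0, -1.0]], 'ft_force': [0.691, -0.604, -0.729], 'wrist_torque': [0.004, -0.035, -0.017]}
326.7720254253495 253.7736153790886 190.93574753233918 [[-0.0, 0.966, 0.258, 0.064], [1.0, 0.0, 0.001, -0.001], [0.001, 0.258, -0.966, -0.131], [0.0, 0.0, 0.0, 1.0]] dict_keys(['frame', 'fx', 'fy', 'cx', 'cy', 'T_tool_cam', 'shot'])
plug (np.float64(252.78159498833693), np.float64(186.56556534342775))
port (np.float64(252.03697982151192), np.float64(169.92318075352688))
ball (np.float64(479.28250869006285), np.float64(145.91194978840937))
```

View pics/w1.png

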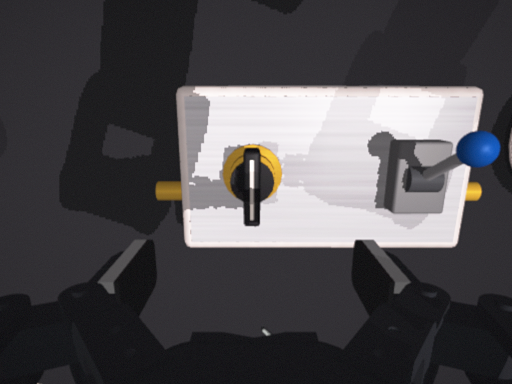

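The wrist view shows the bar upright in the picture from (252,153) to (252,222), centred at (252,187). That agrees with the predicted position, so I'll descend next.

servo_tool(commands=[{"linear": [0,0,40],"angular": [0,0,0],"gripper": 1},{"linear": [0,0,80],"angular": [0,0,0],"gripper": 1},{"linear": [0,0,110],"angular": [0,0,0],"gripper": 1},{"linear": [0,0,110],"angular": [0,0,0],"gripper": 1},{"linear": [0,0,110],"angular": [0,0,0],"gripper": 1}])

```text
time_s: 3.25
position: [0.5626, 0.0052, 0.1836]
tool_rot: [[-0.99, -0.14, 0.001], [-0.14, 0.99, -0.0], [-0.001, -0.0, -1.0]]
ft_force: [-0.3, 0.2, 1.0]
grip_width: 0.0854
```

```bash
python3 - <<'E'
from h import *
s=st();im=env.get_image("wrist")
print({k:np.round(s[k],4).tolist() for k in("time_s","q","position","tool_rot","ft_force","wrist_torque")})
T=wristT(im,s)
cv2.imwrite("pics/w2.png",im["frame"])
for n,P in dict(plug=(.563,.004,.168),e1=(.563+.032*.99,.004+.032*.14,.168),e2=(.563-.032*.99,.004-.032*.14,.168)).items(): print(n,proj(im,P,T))
E
```

```text
{'time_s': 3.25, 'q': [-11.5265, 25.805, 77.9701, 0.002, 76.1659, -109.586], 'position': [0.5626, 0.0052, 0.1836], 'tool_rot': [[-0.9901, -0.1402, 0.001], [-0.1402, 0.9901, -0.0002], [-0.001, -0.0003, -1.0]], 'ft_force': [-0.2871, 0.2238, 0.9757], 'wrist_torque': [-0.0158, -0.0132, 0.0029]}
plug (np.float64(253.83936363784096), np.float64(240.09575778338646))
e1 (np.float64(253.85204304094432), np.float64(298.2628275829171))
e2 (np.float64(253.8252869064855), np.float64(175.5184106771464))
```

View pics/w2.png

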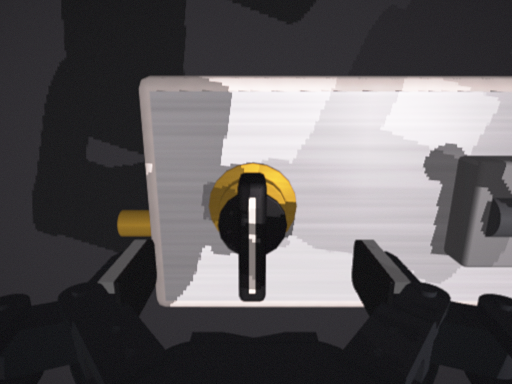

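servo_tool(commands=[{"linear": [-0.2,-1.5,15],"angular": [0,0,0],"gripper": 1},{"linear": [-0.2,-1.5,25],"angular": [0,0,0],"gripper": 1},{"linear": [-0.2,-1.5,25],"angular": [0,0,0],"gripper": 1},{"linear": [-0.2,-1.5,25],"angular": [0,0,0],"gripper": 0},{"linear": [-0.2,-1.5,25],"angular": [0,0,0],"gripper": -0.5},{"linear": [-0.2,-1.5,25],"angular": [0,0,0],"gripper": -1},{"linear": [-0.2,-1.5,25],"angular": [0,0,0],"gripper": -1},{"linear": [-0.2,-1.5,25],"angular": [0,0,0],"gripper": -1},{"linear": [-0.2,-1.5,25],"angular": [0,0,0],"gripper": -1},{"linear": [-0.2,-1.5,25],"angular": [0,0,0],"gripper": -1},{"linear": [-0.2,-1.5,25],"angular": [0,0,0],"gripper": -1},{"linear": [-0.2,-1.5,25],"angular": [0,0,0],"gripper": -1}], force=60)

```text
time_s: 4.5
position: [0.5629, 0.0038, 0.1577]
tool_rot: [[-0.99, -0.14, 0.0], [-0.14, 0.99, 0.001], [-0.001, 0.001, -1.0]]
ft_force: [-0.9, 5.1, 5.4]
grip_width: 0.0127
```

```bash
cat > o.py <<'E'
from h import *
s=st()
R=np.array(s["tool_rot"])
print({k:np.round(s[k],4).tolist() for k in("time_s","q","position","ft_force","wrist_torque","grip_width")},"yaw_y",np.degrees(np.arctan2(R[1,1],R[0,1])).round(2),"je6",s["joint_efforts"][5])
E
cat > p.py <<'E'
from h import *
import sys
im=env.get_image("wrist");cv2.imwrite(sys.argv[1],im["frame"])
E
python3 o.py; python3 p.py pics/w3.png
```

```text
{'time_s': 4.5, 'q': [-11.6939, 27.3023, 80.0842, 0.0624, 72.5997, -109.7325], 'position': [0.5629, 0.0038, 0.1577], 'ft_force': [-0.9093, 5.1188, 5.3979], 'wrist_torque': [0.8934, 0.2876, 0.0196], 'grip_width': 0.0127} yaw_y 98.02 je6 -0.003494657503324561
```

View pics/w3.png

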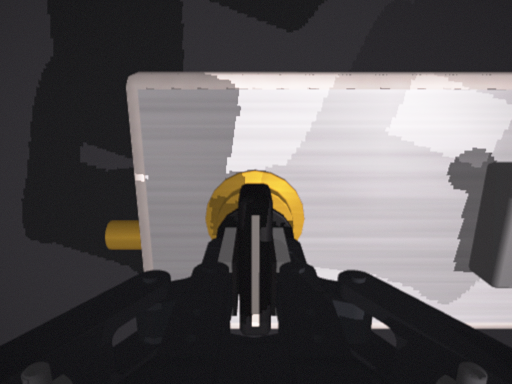

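servo_tool(commands=[{"linear": [0,0.5,0],"angular": [0,0,5],"gripper": -1},{"linear": [0,0.5,0.1],"angular": [0,0,10],"gripper": -1},{"linear": [0,0.5,0.1],"angular": [0,0,15],"gripper": -1},{"linear": [0,0.5,0.2],"angular": [0,0,20],"gripper": -1},{"linear": [0,0.5,0.2],"angular": [0,0,25],"gripper": -1},{"linear": [0,0.5,0.3],"angular": [0,0,30],"gripper": -1},{"linear": [0,0.5,0.3],"angular": [0,0,35],"gripper": -1},{"linear": [0,0.5,0.3],"angular": [0,0,40],"gripper": -1}])

```text
time_s: 5.35
position: [0.5629, 0.0049, 0.1574]
tool_rot: [[-0.847, 0.532, 0.001], [0.532, 0.847, 0.002], [0.0, 0.002, -1.0]]
ft_force: [0.2, 8.4, 4.3]
grip_width: 0.0122
```

```bash
python3 o.py; cp -f /dev/null log.txt; python3 p.py pics/w4.png; python3 o.py
```

```text
{'time_s': 5.35, 'q': [-11.6047, 27.3163, 80.1165, 0.1416, 72.5436, -69.5056], 'position': [0.5629, 0.0049, 0.1574], 'ft_force': [0.1914, 8.4416, 4.3191], 'wrist_torque': [1.5737, 0.1026, 0.2941], 'grip_width': 0.0122} yaw_y 57.86 je6 -0.8398502133786678
{'time_s': 5.4, 'q': [-11.6022, 27.319, 80.1175, 0.1453, 72.5407, -69.2321], 'position': [0.5629, 0.005, 0.1574], 'ft_force': [0.4037, 8.973, 4.0262], 'wrist_torque': [1.5159, 0.0844, 0.0971], 'grip_width': 0.0126} yaw_y 57.59 je6 -0.021949504734948277
```

View pics/w4.png

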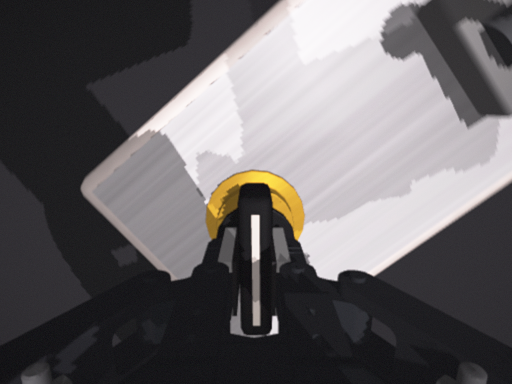

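servo_tool(commands=[{"linear": [0.5,0.8,0],"angular": [0,0,3.5],"gripper": -1},{"linear": [0.5,0.8,0.1],"angular": [0,0,7],"gripper": -1},{"linear": [0.5,0.8,0.1],"angular": [0,0,10],"gripper": -1}])

```text
time_s: 5.7
position: [0.5631, 0.0054, 0.1574]
tool_rot: [[-0.742, 0.67, 0.001], [0.67, 0.742, 0.001], [-0.0, 0.002, -1.0]]
ft_force: [0.1, 6.9, 4.5]
grip_width: 0.0131
```

```bash
python3 o.py
```

```text
{'time_s': 5.7, 'q': [-11.5317, 27.3292, 80.1102, 0.087, 72.5042, -59.4751], 'position': [0.5631, 0.0054, 0.1574], 'ft_force': [0.1452, 6.9097, 4.5099], 'wrist_torque': [1.2064, -0.0208, 0.2563], 'grip_width': 0.0131} yaw_y 47.92 je6 -0.3476682957261801
```

servo_tool(commands=[{"linear": [0,0,0],"angular": [0,0,2.5],"gripper": -1},{"linear": [0,0,0],"angular": [0,0,5],"gripper": -1}])

```text
time_s: 5.9
position: [0.5632, 0.0055, 0.1573]
tool_rot: [[-0.681, 0.732, 0.001], [0.732, 0.681, 0.002], [0.0, 0.002, -1.0]]
ft_force: [1.4, 7.8, 4.3]
grip_width: 0.0126
```

```bash
python3 o.py
```

```text
{'time_s': 5.9, 'q': [-11.5247, 27.3343, 80.1074, 0.1061, 72.4965, -54.5087], 'position': [0.5632, 0.0055, 0.1573], 'ft_force': [1.38, 7.8473, 4.2684], 'wrist_torque': [1.2442, -0.1028, 0.3065], 'grip_width': 0.0126} yaw_y 42.95 je6 -0.31133903190493584
```

servo_tool(commands=[{"linear": [0,0,0],"angular": [0,0,2],"gripper": -1}])

```text
time_s: 6.0
position: [0.5632, 0.0056, 0.1573]
tool_rot: [[-0.655, 0.755, 0.001], [0.755, 0.655, 0.002], [0.0, 0.002, -1.0]]
ft_force: [2.7, 7.8, 4.2]
grip_width: 0.0129
```

```bash
python3 o.py
```

```text
{'time_s': 6.0, 'q': [-11.5244, 27.3354, 80.1069, 0.1123, 72.4933, -52.5132], 'position': [0.5632, 0.0056, 0.1573], 'ft_force': [2.673, 7.8401, 4.218], 'wrist_torque': [1.3528, -0.1583, 0.2676], 'grip_width': 0.0129} yaw_y 40.96 je6 -0.13479318469762802
```

servo_tool(commands=[{"linear": [0,0,0],"angular": [0,0,2.5],"gripper": -1},{"linear": [0,0,0.1],"angular": [0,0,5],"gripper": -1}])

```text
time_s: 6.2
position: [0.5633, 0.0056, 0.1572]
tool_rot: [[-0.587, 0.81, 0.002], [0.81, 0.587, 0.002], [0.0, 0.003, -1.0]]
ft_force: [1.5, 7.8, 4.2]
grip_width: 0.0128
```

```bash
python3 o.py
```

```text
{'time_s': 6.2, 'q': [-11.5201, 27.3428, 80.105, 0.1267, 72.4714, -47.5099], 'position': [0.5633, 0.0056, 0.1572], 'ft_force': [1.4814, 7.8097, 4.1631], 'wrist_torque': [1.3759, -0.1856, 0.2615], 'grip_width': 0.0128} yaw_y 35.95 je6 -0.32219700515270233
```

servo_tool(commands=[{"linear": [0,0,0],"angular": [0,0,2.5],"gripper": -1},{"linear": [0,0,0],"angular": [0,0,5],"gripper": -1}])

```text
time_s: 6.4
position: [0.5634, 0.0057, 0.1573]
tool_rot: [[-0.514, 0.858, 0.002], [0.858, 0.514, 0.002], [0.001, 0.003, -1.0]]
ft_force: [1.7, 8.3, 2.5]
grip_width: 0.0127
```

```bash
python3 o.py
```

```text
{'time_s': 6.4, 'q': [-11.5136, 27.343, 80.103, 0.1363, 72.4606, -42.5171], 'position': [0.5634, 0.0057, 0.1573], 'ft_force': [1.7439, 8.2839, 2.5204], 'wrist_torque': [1.5021, -0.3229, 0.3925], 'grip_width': 0.0127} yaw_y 30.96 je6 -0.18106954637914896
```

servo_tool(commands=[{"linear": [0,0,0],"angular": [0,0,1],"gripper": -1}])

```text
time_s: 6.5
position: [0.5634, 0.0057, 0.1572]
tool_rot: [[-0.5, 0.866, 0.002], [0.866, 0.5, 0.002], [0.001, 0.003, -1.0]]
ft_force: [1.7, 7.6, 3.9]
grip_width: 0.0125
```

```bash
python3 o.py
```

```text
{'time_s': 6.5, 'q': [-11.5125, 27.3462, 80.1022, 0.1378, 72.4559, -41.5392], 'position': [0.5634, 0.0057, 0.1572], 'ft_force': [1.7291, 7.59, 3.8823], 'wrist_torque': [1.5116, -0.3215, 0.4281], 'grip_width': 0.0125} yaw_y 29.99 je6 0.41219559498131275
```

servo_tool(commands=[{"linear": [0,0,0],"angular": [0,0,1],"gripper": -1}])

```text
time_s: 6.6
position: [0.5634, 0.0058, 0.1572]
tool_rot: [[-0.485, 0.874, 0.002], [0.874, 0.485, 0.002], [0.001, 0.003, -1.0]]
ft_force: [2.5, 9.0, 2.9]
grip_width: 0.0124
```

```bash
python3 o.py
```

```text
{'time_s': 6.6, 'q': [-11.5106, 27.3457, 80.1044, 0.1372, 72.4579, -40.5832], 'position': [0.5634, 0.0058, 0.1572], 'ft_force': [2.4633, 8.9597, 2.8618], 'wrist_torque': [1.5199, -0.3878, 0.4755], 'grip_width': 0.0124} yaw_y 29.03 je6 0.24478593841195107
```

servo_tool(commands=[{"linear": [0,0,0],"angular": [0,0,0.7],"gripper": -1}])

```text
time_s: 6.7
position: [0.5634, 0.0058, 0.1572]
tool_rot: [[-0.475, 0.88, 0.002], [0.88, 0.475, 0.002], [0.001, 0.003, -1.0]]
ft_force: [1.4, 8.3, 3.3]
grip_width: 0.0127
```

```bash
python3 o.py
```

```text
{'time_s': 6.7, 'q': [-11.5074, 27.3484, 80.1043, 0.1394, 72.4561, -39.8925], 'position': [0.5634, 0.0058, 0.1572], 'ft_force': [1.3836, 8.3161, 3.3131], 'wrist_torque': [1.4835, -0.4122, 0.4729], 'grip_width': 0.0127} yaw_y 28.34 je6 0.371017400175333
```

servo_tool(commands=[{"linear": [0,0,0],"angular": [0,0,0.7],"gripper": -1}])

```text
time_s: 6.8
position: [0.5634, 0.0058, 0.1572]
tool_rot: [[-0.464, 0.886, 0.002], [0.886, 0.464, 0.002], [0.001, 0.003, -1.0]]
ft_force: [1.9, 8.8, 1.8]
grip_width: 0.0123
```

```bash
python3 o.py
```

```text
{'time_s': 6.8, 'q': [-11.5098, 27.3439, 80.1043, 0.1374, 72.4556, -39.2027], 'position': [0.5634, 0.0058, 0.1572], 'ft_force': [1.854, 8.8003, 1.7706], 'wrist_torque': [1.5055, -0.3926, 0.5626], 'grip_width': 0.0123} yaw_y 27.65 je6 0.36124066449701786
```

servo_tool(commands=[{"linear": [0,0,0],"angular": [0,0,0],"gripper": -1}])

```text
time_s: 6.9
position: [0.5634, 0.0058, 0.1572]
tool_rot: [[-0.464, 0.886, 0.002], [0.886, 0.464, 0.002], [0.001, 0.003, -1.0]]
ft_force: [2.2, 7.7, 2.9]
grip_width: 0.0129
```

```bash
python3 o.py
```

```text
{'time_s': 6.9, 'q': [-11.5111, 27.3481, 80.1043, 0.1378, 72.4565, -39.2125], 'position': [0.5634, 0.0058, 0.1572], 'ft_force': [2.1673, 7.6554, 2.8809], 'wrist_torque': [1.5279, -0.3892, 0.4728], 'grip_width': 0.0129} yaw_y 27.66 je6 0.5759070999920368
```

servo_tool(commands=[{"linear": [0,0,0],"angular": [0,0,0],"gripper": 0},{"linear": [0,0,0],"angular": [0,0,0],"gripper": 0.5},{"linear": [0,0,0],"angular": [0,0,0],"gripper": 0.5},{"linear": [0,0,0],"angular": [0,0,0],"gripper": 0.5},{"linear": [0,0,0],"angular": [0,0,0],"gripper": 0.5},{"linear": [0,0,-30],"angular": [0,0,0],"gripper": 0.5},{"linear": [0,0,-70],"angular": [0,0,0],"gripper": 0.5},{"linear": [0,0,-110],"angular": [0,0,0],"gripper": 0.5},{"linear": [0,0,-110],"angular": [0,0,0],"gripper": 0.5}])

```text
time_s: 7.8
position: [0.5643, 0.0043, 0.2723]
tool_rot: [[-0.463, 0.886, 0.01], [0.886, 0.463, -0.002], [-0.007, 0.008, -1.0]]
ft_force: [-0.1, -0.1, -0.0]
grip_width: 0.0637
```

```bash
python3 o.py; python3 p.py pics/w5.png
```

```text
{'time_s': 7.8, 'q': [-11.5782, 21.929, 69.1414, -0.0089, 88.3334, -39.185], 'position': [0.5643, 0.0043, 0.2723], 'ft_force': [-0.1031, -0.1271, -0.0354], 'wrist_torque': [0.0173, -0.0113, 0.069], 'grip_width': 0.0637} yaw_y 27.61 je6 -0.00014855295830784598
```

View pics/w5.png

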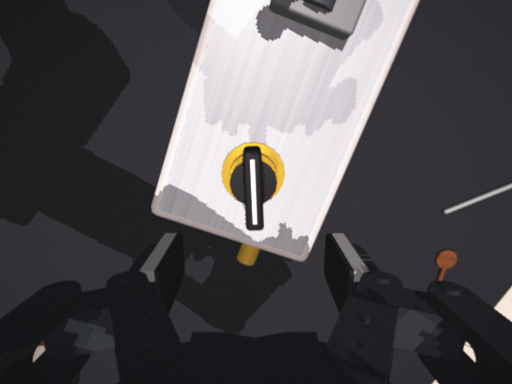

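servo_tool(commands=[{"linear": [180,-23,0],"angular": [0,0,-70],"gripper": -1},{"linear": [180,-23,0],"angular": [0,0,-70],"gripper": -1},{"linear": [180,-23,0],"angular": [0,0,-70],"gripper": -1},{"linear": [180,-23,0],"angular": [0,0,-70],"gripper": -1},{"linear": [180,-23,0],"angular": [0,0,-70],"gripper": -1},{"linear": [180,-23,0],"angular": [0,0,-70],"gripper": -1},{"linear": [180,-23,0],"angular": [0,0,-70],"gripper": -1},{"linear": [180,-23,0],"angular": [0,0,-70],"gripper": -1},{"linear": [180,-23,0],"angular": [0,0,-70],"gripper": -1},{"linear": [180,-23,0],"angular": [0,0,-70],"gripper": -1},{"linear": [180,-23,0],"angular": [0,0,-70],"gripper": -1},{"linear": [180,-23,0],"angular": [0,0,-70],"gripper": -1}])

```text
time_s: 9.05
position: [0.4589, 0.1534, 0.2666]
tool_rot: [[-0.991, -0.13, -0.0], [-0.13, 0.991, -0.0], [0.0, -0.0, -1.0]]
ft_force: [0.0, 0.4, 0.3]
grip_width: -0.0002
```

```bash
python3 o.py; python3 - <<'E'
from h import *
s=st();im=env.get_image("wrist");T=wristT(im,s);cv2.imwrite("pics/w6.png",im["frame"])
print("pred ball",proj(im,(.5028,.159,.1922),T))
for r in env.trace(im,"inlet_lever_tip")[:2]:
    ys,xs=np.nonzero(r["pixels"]);print(r["confidence"],r["extent"])
hsv=cv2.cvtColor(im["frame"],cv2.COLOR_BGR2HSV);m=cv2.inRange(hsv,(100,120,40),(130,255,255))
n,l,stt,c=cv2.connectedComponentsWithStats(m);
for i in range(1,n):
    if stt[i,4]>60: print(stt[i],c[i],atz(im,*c[i],.1922,T))
t=env.get_image("top");cv2.imwrite("pics/t6.png",cv2.resize(t["frame"][100:260,90:330],None,fx=3,fy=3))
E
```

```text
{'time_s': 9.05, 'q': [4.4316, 14.1048, 81.6857, -0.0013, 84.2287, -93.0661], 'position': [0.4589, 0.1534, 0.2666], 'ft_force': [0.0154, 0.4447, 0.3114], 'wrist_torque': [-0.015, -0.0255, 0.0542], 'grip_width': -0.0002} yaw_y 97.5 je6 0.0270382926100865
pred ball (np.float64(255.3801475405568), np.float64(264.8011864058209))
```

View pics/w6.png

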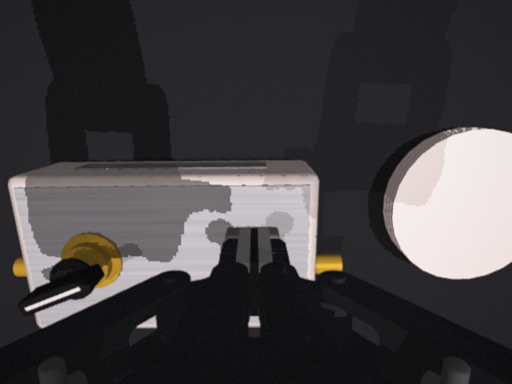

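View pics/t6.png

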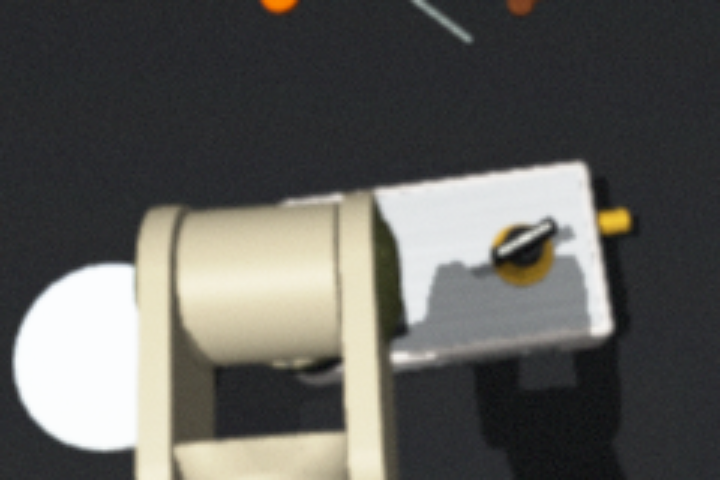

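servo_tool(commands=[{"linear": [0,0,40],"angular": [0,0,0],"gripper": -1},{"linear": [0,0,76],"angular": [0,0,0],"gripper": -1},{"linear": [0,0,76],"angular": [0,0,0],"gripper": -1},{"linear": [0,0,76],"angular": [0,0,0],"gripper": -1},{"linear": [-10,0,76],"angular": [0,0,0],"gripper": -1},{"linear": [-20,0,76],"angular": [0,0,0],"gripper": -1},{"linear": [-28,0,76],"angular": [0,0,0],"gripper": -1},{"linear": [-36,0,76],"angular": [0,0,0],"gripper": -1},{"linear": [-44,0,76],"angular": [0,0,0],"gripper": -1},{"linear": [-52,0,76],"angular": [0,0,0],"gripper": -1},{"linear": [-60,0,76],"angular": [0,0,0],"gripper": -1}])

```text
time_s: 10.3
position: [0.5192, 0.1615, 0.1908]
tool_rot: [[-0.991, -0.132, 0.0], [-0.132, 0.991, 0.0], [-0.0, 0.0, -1.0]]
ft_force: [-1.0, -0.0, 1.7]
grip_width: 0.0
```

```bash
python3 o.py; python3 p.py pics/w7.png;python3 - <<'E'
from h import *
t=env.get_image("scene");cv2.imwrite("pics/s7.png",cv2.resize(t["frame"][130:270,170:370],None,fx=4,fy=4))
E
```

```text
{'time_s': 10.3, 'q': [4.7966, 23.6437, 80.3573, 0.0014, 75.995, -92.8064], 'position': [0.5192, 0.1615, 0.1908], 'ft_force': [-1.0306, -0.0049, 1.6649], 'wrist_torque': [-0.0906, 0.1276, -0.0027], 'grip_width': 0.0} yaw_y 97.6 je6 -0.011648151848930866
```

View pics/s7.png

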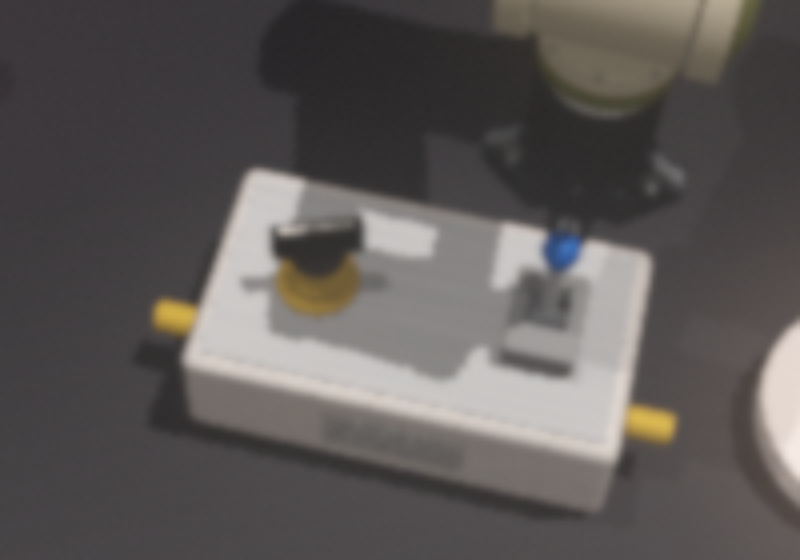

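View pics/w7.png

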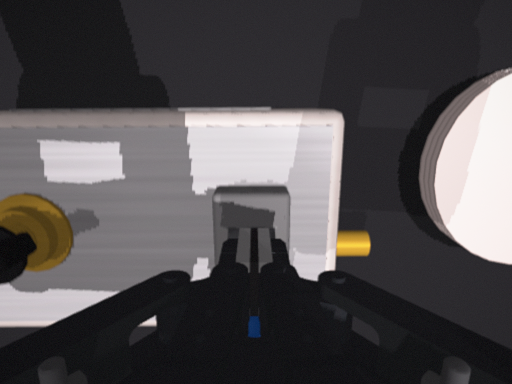

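The scene view shows the blue ball at crop (562,250), now being pushed just ahead of the closed fingers. The force is about 1 N, as expected, so I'll keep pushing.

servo_tool(commands=[{"linear": [-7,0,0],"angular": [0,0,0],"gripper": -1},{"linear": [-14,0,0],"angular": [0,0,0],"gripper": -1},{"linear": [-20,0,0],"angular": [0,0,0],"gripper": -1},{"linear": [-25,0,0],"angular": [0,0,0],"gripper": -1},{"linear": [-30,0,0],"angular": [0,0,0],"gripper": -1}])

```text
time_s: 10.9
position: [0.5485, 0.1654, 0.1906]
tool_rot: [[-0.991, -0.132, -0.001], [-0.132, 0.991, -0.0], [0.001, -0.0, -1.0]]
ft_force: [-0.0, -0.5, -0.8]
grip_width: -0.0
```

```bash
python3 o.py
```

```text
{'time_s': 10.9, 'q': [4.947, 26.4498, 75.5797, -0.0043, 77.9997, -92.6582], 'position': [0.5485, 0.1654, 0.1906], 'ft_force': [-0.0117, -0.4891, -0.795], 'wrist_torque': [-0.027, 0.1534, 0.0063], 'grip_width': -0.0} yaw_y 97.61 je6 -0.005641959432978183
```

servo_tool(commands=[{"linear": [-3,0,0],"angular": [0,0,0],"gripper": -1},{"linear": [-5,0,0],"angular": [0,0,0],"gripper": -1}])

```text
time_s: 11.1
position: [0.5533, 0.1661, 0.1907]
tool_rot: [[-0.991, -0.132, -0.0], [-0.132, 0.991, -0.0], [0.0, 0.0, -1.0]]
ft_force: [-0.8, -0.2, -1.2]
grip_width: -0.0001
```

```bash
python3 o.py
```

```text
{'time_s': 11.1, 'q': [4.9712, 26.9033, 74.7743, 0.0007, 78.3374, -92.6336], 'position': [0.5533, 0.1661, 0.1907], 'ft_force': [-0.7587, -0.1517, -1.2105], 'wrist_torque': [-0.0104, 0.2203, -0.0126], 'grip_width': -0.0001} yaw_y 97.6 je6 -0.0015610978152835742
```

servo_tool(commands=[{"linear": [-1.5,0,0],"angular": [0,0,0],"gripper": -1},{"linear": [-3,0,0],"angular": [0,0,0],"gripper": -1}])

```text
time_s: 11.3
position: [0.5561, 0.1664, 0.1908]
tool_rot: [[-0.991, -0.132, -0.0], [-0.132, 0.991, -0.0], [0.0, 0.0, -1.0]]
ft_force: [-1.1, 0.4, -1.3]
grip_width: -0.0001
```

```bash
python3 o.py
```

```text
{'time_s': 11.3, 'q': [4.9844, 27.1609, 74.3028, -0.0002, 78.5488, -92.6202], 'position': [0.5561, 0.1664, 0.1908], 'ft_force': [-1.0953, 0.4221, -1.2744], 'wrist_torque': [-0.0314, 0.1691, -0.0372], 'grip_width': -0.0001} yaw_y 97.6 je6 -0.001784440282790456
```

servo_tool(commands=[{"linear": [-1.5,0,0],"angular": [0,0,0],"gripper": -1},{"linear": [-3,0,0],"angular": [0,0,0],"gripper": -1}])

```text
time_s: 11.5
position: [0.5573, 0.1666, 0.1906]
tool_rot: [[-0.991, -0.133, -0.005], [-0.133, 0.991, -0.001], [0.005, -0.0, -1.0]]
ft_force: [-14.8, -3.2, 4.0]
grip_width: 0.0001
```

```bash
python3 o.py; python3 - <<'E'
from h import *
t=env.get_image("scene");cv2.imwrite("pics/s8.png",cv2.resize(t["frame"][130:270,170:370],None,fx=4,fy=4))
E
```

```text
{'time_s': 11.5, 'q': [5.0047, 27.4073, 73.9034, -0.0272, 78.9923, -92.6076], 'position': [0.5573, 0.1666, 0.1906], 'ft_force': [-14.8251, -3.2328, 4.0426], 'wrist_torque': [-0.4452, 2.2648, -0.0522], 'grip_width': 0.0001} yaw_y 97.62 je6 -0.030520810978487134
```

View pics/s8.png

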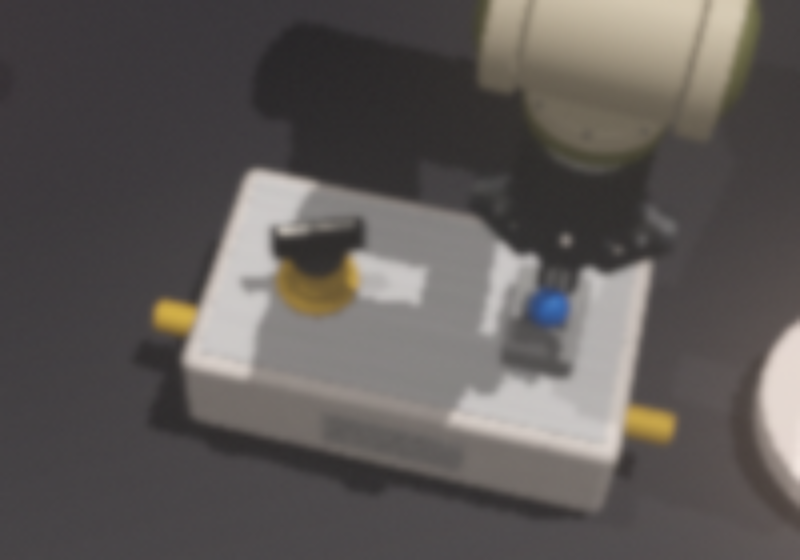

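The force jumped to 15 N where the stop was expected, so the lever is fully over. The next move backs off and clears the view.

servo_tool(commands=[{"linear": [0,0,0],"angular": [0,0,0],"gripper": -1},{"linear": [15,0,0],"angular": [0,0,0],"gripper": -1},{"linear": [45,0,-5],"angular": [0,0,0],"gripper": -1},{"linear": [75,0,-40],"angular": [0,0,0],"gripper": -1},{"linear": [100,0,-90],"angular": [0,0,0],"gripper": -1},{"linear": [120,40,-120],"angular": [0,0,0],"gripper": -1},{"linear": [130,90,-120],"angular": [0,0,0],"gripper": -1},{"linear": [130,140,-120],"angular": [0,0,0],"gripper": -1},{"linear": [130,190,-120],"angular": [0,0,0],"gripper": -1},{"linear": [130,190,-120],"angular": [0,0,0],"gripper": -1},{"linear": [130,190,-120],"angular": [0,0,0],"gripper": -1}])

```text
time_s: 12.65
position: [0.4048, 0.339, 0.3107]
tool_rot: [[-0.991, -0.135, 0.0], [-0.135, 0.991, -0.0], [-0.0, -0.0, -1.0]]
ft_force: [-0.5, -0.5, -0.1]
grip_width: 0.0001
```

```bash
python3 o.py; python3 - <<'E'
from h import *
x0,y0,t=.5528,.0803,np.radians(8.1)
on=(x0+np.cos(t)*.0384-np.sin(t)*.085,y0+np.sin(t)*.0384+np.cos(t)*.085,.1922)
for n in("scene","top"):
    im=env.get_image(n);f=im["frame"]
    c=f[100:280,90:430]
    cv2.imwrite(f"pics/{n}9.png",cv2.resize(c,None,fx=2.3,fy=2.3))
    cv2.imwrite(f"pics/{n}9z.png",cv2.resize(f[140:265,170:345],None,fx=4.5,fy=4.5))
    hsv=cv2.cvtColor(f,cv2.COLOR_BGR2HSV);m=cv2.inRange(hsv,(100,150,60),(130,255,255))
    k,l,s,ce=cv2.connectedComponentsWithStats(m)
    for i in range(1,k):
        if s[i,4]>15: print(n,s[i],ce[i],"z=.192:",atz(im,*ce[i],.1922),"expected",on,proj(im,on))
    for q in ["mug","jar","plates"]:
        r=env.trace(im,q)[0];print(q,r["confidence"],r["extent"])
E
```

```text
{'time_s': 12.65, 'q': [27.0956, 17.2551, 69.9563, -0.009, 92.7712, -70.6554], 'position': [0.4048, 0.339, 0.3107], 'ft_force': [-0.5106, -0.5321, -0.0797], 'wrist_torque': [0.0046, 0.096, -0.0127], 'grip_width': 0.0001} yaw_y 97.75 je6 0.22081472910940647
scene [304 203   7   7  39] [307.1025641  205.71794872] z=.192: [0.57772886 0.1679865  0.1922    ] expected (np.float64(0.5788403037416212), np.float64(0.16986261821231058), 0.1922) (np.float64(307.6750533396735), np.float64(206.31380118015423))
mug 0.77 [109.0, 153.2, 148.2, 194.0]
jar 0.67 [137.8, 114.3, 163.8, 154.5]
plates 0.96 [359.7, 208.6, 426.7, 263.9]
top [197 167   8   9  55] [200.61818182 170.83636364] z=.192: [0.58186421 0.16897056 0.1922    ] expected (np.float64(0.5788403037416212), np.float64(0.16986261821231058), 0.1922) (np.float64(200.23846686172652), np.float64(171.9794407631881))
mug 0.77 [377.3, 163.2, 419.6, 198.4]
jar 0.72 [385.1, 216.3, 425.8, 244.9]
plates 0.6 [99.2, 191.3, 161.4, 247.9]
```

View pics/scene9.png

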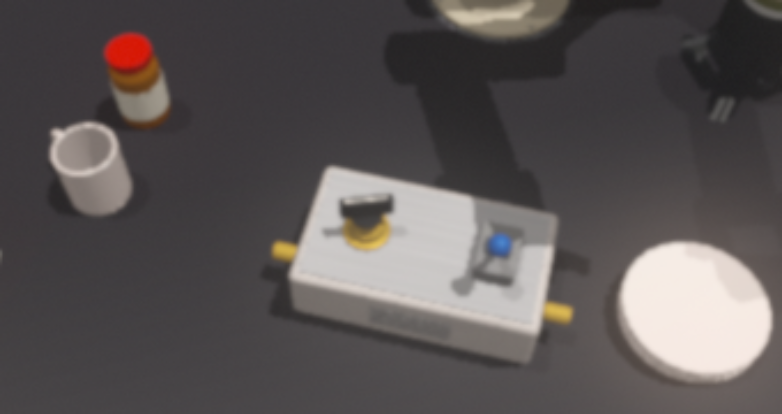

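View pics/top9z.png

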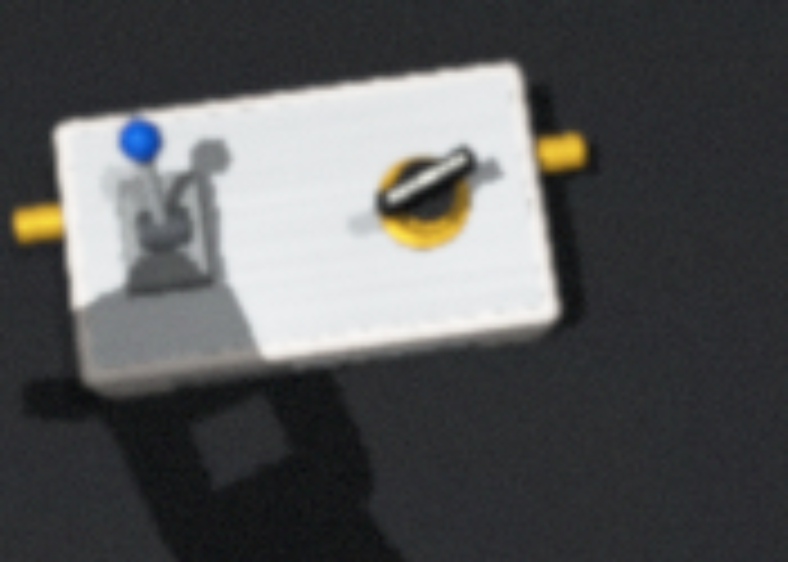

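```bash
python3 -c "
from rig import env
print(env.close_job())"
```

```text
the job is handed in; nothing more can be done
None
```

I tightened the flush plug first, then threw the inlet lever to fully on, and handed the job in. The clock read about 13 s of the 67 s allowed.

- **Plug:** I turned it about 70° clockwise. Torque ran at about 0.26–0.31 N m while it turned freely. It started to climb near 66°, peaked at 0.56 N m, and still read 0.47 N m held still, so the taper had bitten. I then opened the jaws, and the handle stayed within about 2° of where I left it.
- **Torque uncertainty:** After release the sensor read +0.05 to +0.07 N m with nothing touching it. The true peak was therefore probably 0.49–0.56 N m, which is still snug and well under 0.8.
- **Lever:** I pushed the ball with the closed fingers at about 1 N until it reached the stop, where the force rose to 15 N. After backing off, both fixed cameras put the ball within about 3 mm of the fully-on position.
- **Surroundings:** The mug, jar and plates look unmoved. Their outlines shifted by only a few pixels (up to about 5), and I put that down to detection noise. The arm finished clear of everything, with contact force near zero.

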